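# Engage the antenna tuner with its splined key

## Task

Take the red-gripped key out of the wooden holder, turn it so that its cross-shaped foot meshes with the splined brass-topped socket on top of the antenna tuner, and slide it fully home against the spring until its collar sits on the socket's rim. Finish while still holding the key by its grip and keeping it pressed fully home: let go or ease off and the spring pushes it out again. Leave the blue key and everything else on the table as they are.

Things in the scene. Friction and masses are not known exactly. Their poses are not given: they have to be found in the camera images.
- red_key_grip (a point): Centre of the red flat grip bar of the key to use (loose, about 90 g, upright in one hole of the holder): bar 40 mm long (x), 16 mm thick (y), 34 mm tall (z up). Below the bar a stem 16 mm thick, 18 mm long, then a round collar 40 mm wide, 6 mm thick, its underside 41 mm below this point.
- red_key_foot (a point): End of the red key's steel foot, on its axis, 63 mm below the grip centre. The foot is 22 mm long below the collar; seen from below it is a plus sign, 26 mm tip to tip, arms 8 mm wide, lying along the grip bar's x and y; its end is rounded (4 mm radius) as a lead-in.
- socket (a point): Centre of the rim of the tuner's socket, a square black turret with a brass top, 38 mm wide, 28 mm high. A plus-shaped slot opens upward: two crossed slots 28 mm long, 10 mm wide, 28 mm deep, along this point's x and y. The key meshes at any quarter turn, with 1 mm play all round. Home, collar on rim, the grip centre is 41 mm above this point. The turret starts at any angle and is stiff to turn (0.5 N m).
- tuner: Antenna tuner: beige case fixed to the table, 200 x 240 mm (x, y), 75 mm high, origin at the centre of its underside. The brass-topped socket turret stands on the middle of its top inside a white dial; a red pointer at the turret's foot shows the socket's x.
- plunger (a joint): Travel of the steel spring plunger inside the socket, m: 0 up (12 mm below the rim; the key's foot meets it with the collar still 10 mm above the rim), about 0.010 with the key home, collar on the rim. The spring pushes up with 4 N at 0 and 8 N at 0.010.
- holder: Dark wooden holder block fixed to the table, 70 x 190 x 30 mm, origin at the centre of its underside, long side along its y. Two round holes of 29 mm diameter, 26 mm deep, at y = -65 and +65 mm; each carries a key, its collar resting on the block's top.
- blue_key_grip (a point): Centre of the blue grip of another key with a round foot that does not fit; otherwise the same size, in the other hole of the holder. Leave it.
- handset: Black handheld radio lying flat, 120 x 58 x 36 mm with a 100 mm rod aerial along +x; origin under the centre of its case. Leave it.
- mug: Blue mug, 80 mm wide, 85 mm high; origin under its centre. Leave it.
- mic: Black hand microphone lying flat, 85 x 55 x 30 mm; origin under its centre. Leave it.
- screwdriver: Screwdriver lying along its x, handle to -x. Leave it.
- battery: Olive battery pack, 90 x 60 x 58 mm; origin under its centre. Leave it.
There are look-alikes about, which are no part of the job. What is shaped like the part that bears red_key_grip but orange is not meant.

How it is judged:
By the outcome, as a careful person would: the job done as asked, in the order asked, and still so for the second after the job is handed in, while the arm keeps its last pose, push and grip.
It also fails if it takes over 35 s, if anything falls off the work surface, if the arm or the gripper's body presses on something with over 40 N, if the wrist force passes 120 N, or if a joint passes its speed limit or range.

## Robot

A 7-joint arm with a two-finger parallel gripper is mounted at the origin on the work surface. World frame = base frame: x ahead of the robot, y to its left, z up, the work surface at z = 0. Lengths are in m, angles in rad, forces in N, time in s.
With the tool pointing down it reaches from about 0.4 to 0.85 m from the base axis. Payload 4.5 kg.
Tool frame: the origin (TCP) lies between the finger pads; the fingertips stand 19 mm ahead of it and the grasp point (between the pads) is the TCP; z points along the fingers, y is the direction in which the jaws open and shut (so a half turn about z gives the same grasp; the last joint's range is limited). The gripper opens to 88 mm and grips with 3 to 60 N. Pads are 18 mm wide; open, the fingers measure 123 mm over their backs; the gripper's body (75 mm by 187 mm) begins 45 mm behind the grasp point.
Start: joints at [1.142, 0.689, -0.195, 1.565, 0.157, 0.902, -0.215], TCP at [0.279, -0.559, 0.258] pointing down, gripper open.
Joint ranges: [-3.01, 3.01], [-0.46, 2.08], [-1.47, 1.51], [0.13, 2.56], [-1, 4.14], [0.04, 2.09], [-2.66, 2.66]. Speed limits (rad/s): [2.57, 2.57, 3.14, 3.14, 3.14, 3.14, 3.14].

## Interface

Orientations are given as a unit quaternion [x, y, z, w].
In Python, from plant import status, snapshot, finish_job, cut_out, tip_of gives the robot as it stands. The module is installed in compiled form; this text tells all that it offers.
- The arm moves only by the tool carry_out, never from a script. Its arguments are lists of equal length, an entry for each row: "linear": the shift along the world's x, y, z in m, a list of three; "roll": the turn about the world's z in rad. A call has 1 to 8 rows; each row is the pose to reach, as a shift and turn from the pose measured when the call began; what a row does not reach only later rows make up. A row lasts 1/12 s, in which the tool goes at most 41.7 mm and 7.16 degrees, less where a joint would pass 70% of its speed; a pose out of reach is approached as far as the arm can. A call with a gripper value outside its range is refused whole. "gripper" is the opening, from 0 (shut) to 1 (fully open), set as the call begins (left out, the last holds). The fingers move at their own pace and stop on an object; "grip_force" is the grip in N (left out, the last holds). Time passes only in rows, so rows that repeat a pose let the fingers close. It gives the time, the measured TCP pose, the force and the opening at its end, in the units of the state.
- status.get_state(): the state, without advancing time (a new reading comes with each control period).
- snapshot(name): name is "side" or "top"; returns a dict with "img" (400x640x3 uint8, red, green, blue), "range_z" (400x640 float32, m along the optical axis (not along the pixel's ray), 0 where there is no reading), "fx", "fy", "cx", "cy" (pixels), "k1" (the pictures are not rectified: a ray, as slopes to the right and down, at radius r is drawn at 1 + k1 r^2 times it, then the intrinsics apply), "world_from_camera" (4x4, takes a point from camera to world coordinates). Camera axes: x right, y down, z forward; pixel columns grow to the right and rows downward; lengths in m; the calibration is good to about 2 mm. A picture is of the moment at which its call begins.
- finish_job(): hands the job in, once; it reports no verdict.
Trained networks look in a picture, given as the dict that the camera call returned (one of the last four; its "shot" number tells which), for a name from the list of things; names that differ only in an ending like _2 or _b are one class to them, and where a whole thing is asked for, a point or a joint stands for the part that bears it (a point fixed in the world has none). Each returns a list of dicts, best first, with "confidence" (0 to 1); they miss things now and then, are a little off and sometimes report something else, mostly with a low value. They report only what shows in the picture. A call takes as long as a camera call. They do not tell look-alikes from the thing itself.
- cut_out(picture, query): "region" (400x640 bool, what is visible of it) and "pixel" ([column, row] in pixels, amid what is visible of it).
- tip_of(picture, query): "pixel" ([column, row] in pixels: a listed point, or the origin of a listed thing).
The state is a dict: "clock": time; "q": joint angles; "qd": joint speeds; "joint_torque": joint torques, N m; "tool_pos": TCP position; "eef_rot": TCP orientation; "contact_force": force on the tool from outside, world axes, zero at the start; "moment": the same for the moment, N m; "opening": opening from 0.0 (shut) to 1.0 (fully open).
Only numpy, scipy, OpenCV 4.12 (cv2) and the standard library are available. Lean on these libraries where they do the work, as an engineer would, in place of code of your own. Each camera call takes 0.05 s, during which the arm holds its last target.

## Working session

There is one attempt and no reset: what is moved stays moved. The work goes in short steps, Python scripts to look and compute and a tool call to move; the robot and the scene stay as the last step left them, time stands still between calls to the robot, and variables do not carry over. Pictures are saved under pics/ and viewed, and the job is handed in when it is done.

Besides the shell and the picture viewer there is one more tool, called after ">>>" as a command line: name --pt "numbers of a row" for each row, then --argument value for the rest. carry_out: Moves the arm, as the interface text tells. Its arguments: {"type":"object","properties":{"linear":{"type":"array"},"roll":{"type":"array"},"gripper":{"type":"number"},"grip_force":{"type":"number"}},"required":["linear","roll"]}

```bash
mkdir -p pics; cat > h.py <<'E'
import numpy as np, cv2
from plant import status, snapshot, finish_job, cut_out, tip_of
def ray(s,u,v):
    xd=(u-s['cx'])/s['fx']; yd=(v-s['cy'])/s['fy']
    x,y=xd,yd
    for _ in range(20):
        f=1+s['k1']*(x*x+y*y); x,y=xd/f,yd/f
    return np.array([x,y,1.0])
def pt_depth(s,u,v):
    z=s['range_z'][int(round(v)),int(round(u))]
    T=np.array(s['world_from_camera']); return T[:3,:3]@(ray(s,u,v)*z)+T[:3,3]
def pt_plane(s,u,v,h):
    T=np.array(s['world_from_camera']); d=T[:3,:3]@ray(s,u,v); o=T[:3,3]
    return o+d*(h-o[2])/d[2]
def proj(s,P):
    T=np.array(s['world_from_camera']); p=T[:3,:3].T@(np.array(P)-T[:3,3])
    x,y=p[0]/p[2],p[1]/p[2]; f=1+s['k1']*(x*x+y*y)
    return s['fx']*x*f+s['cx'], s['fy']*y*f+s['cy']
def save(s,n): cv2.imwrite('pics/'+n,cv2.cvtColor(s['img'],cv2.COLOR_RGB2BGR))
def cloud(s,mask=None):
    T=np.array(s['world_from_camera']); v,u=np.nonzero((s['range_z']>0)&(mask if mask is not None else True))
    xd=(u-s['cx'])/s['fx']; yd=(v-s['cy'])/s['fy']; x,y=xd.copy(),yd.copy()
    for _ in range(20):
        f=1+s['k1']*(x*x+y*y); x,y=xd/f,yd/f
    z=s['range_z'][v,u]
    P=np.stack([x*z,y*z,z],1)@T[:3,:3].T+T[:3,3]
    return P,s['img'][v,u],u,v
E
python3 - <<'E'
from h import *
print(status.get_state())
for n in ('top','side'):
    s=snapshot(n); save(s,n+'1.png')
    print(n,s['fx'],s['k1'],np.round(s['world_from_camera'],3).tolist())
    for q in ('red_key_grip','blue_key_grip','socket','tuner','holder'):
        for r in tip_of(s,q)[:3]: 
            u,v=r['pixel'];print(q,np.round(r['pixel'],1),round(r['confidence'],2),np.round(pt_depth(s,u,v),3))
E
```

```text
{'clock': 0.0, 'q': array([ 1.14180727,  0.68998404, -0.19452732,  1.56633664,  0.15726878,
        0.90247972, -0.21511173]), 'qd': array([-2.64004013e-03, -8.89314896e-05, -2.99527213e-04, -6.74656481e-04,
        7.26932189e-04, -2.96397193e-04, -1.88791717e-04]), 'joint_torque': array([-5.48761400e-04, -5.27558613e+01, -1.26705252e+00, -1.53426933e+01,
       -5.26948844e-02,  6.55384065e-03,  1.42853837e-04]), 'tool_pos': array([ 0.27873599, -0.55874109,  0.25691226]), 'eef_rot': array([ 9.73339936e-01,  2.29365520e-01, -2.55344115e-04, -8.73007466e-04]), 'contact_force': array([-0.41187586,  0.18753772, -0.0146387 ]), 'moment': array([ 0.01125444,  0.02403469, -0.02112458]), 'opening': 1.0020201616059927}
top 454.73972854944304 0.02866772365668077 [[0.008, -0.985, 0.173, 0.343], [-1.0, -0.007, 0.005, -0.116], [-0.004, -0.173, -0.985, 1.25], [0.0, 0.0, 0.0, 1.0]]
red_key_grip [366.8 215.7] 0.66 [ 0.523 -0.234  0.089]
red_key_grip [331.8 227.6] 0.63 [ 0.493 -0.144  0.077]
blue_key_grip [417.1 207. ] 0.67 [ 0.546 -0.364  0.091]
socket [201.  199.1] 0.69 [0.561 0.192 0.102]
socket [364.9 219.7] 0.67 [ 0.513 -0.23   0.084]
tuner [209.8 203. ] 0.65 [0.551 0.169 0.104]
tuner [385.5 214.4] 0.4 [ 0.535 -0.29   0.035]
holder [385.3 216.5] 0.88 [ 0.53  -0.29   0.031]
holder [362.5 220.5] 0.42 [ 0.518 -0.228  0.034]
side 444.6616213637566 0.010742929509115201 [[-0.772, -0.34, 0.537, -0.055], [-0.636, 0.411, -0.654, 0.587], [0.002, -0.846, -0.533, 0.679], [0.0, 0.0, 0.0, 1.0]]
red_key_grip [336.9 216.6] 0.78 [ 0.492 -0.137  0.062]
red_key_grip [352.2 189. ] 0.66 [ 0.515 -0.231  0.089]
blue_key_grip [371.1 171.5] 0.52 [ 0.54  -0.357  0.08 ]
socket [210.8 256.4] 0.76 [0.571 0.183 0.097]
tuner [219.5 291.5] 0.88 [0.498 0.224 0.075]
tuner [370.6 171.2] 0.2 [ 0.541 -0.354  0.082]
holder [359.5 204.2] 0.86 [ 0.508 -0.259  0.032]
holder [210.1 257. ] 0.51 [0.575 0.182 0.093]
```

```bash
python3 - <<'E'
import cv2
a=cv2.imread('pics/top1.png');b=cv2.imread('pics/side1.png')
cv2.imwrite('pics/crop1.png',cv2.resize(a[150:280,300:460],None,fx=4.5,fy=4.5,interpolation=cv2.INTER_CUBIC))
cv2.imwrite('pics/crop2.png',cv2.resize(a[140:260,140:270],None,fx=4.5,fy=4.5,interpolation=cv2.INTER_CUBIC))
E
```

```text
(no output)
```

View pics/top1.png

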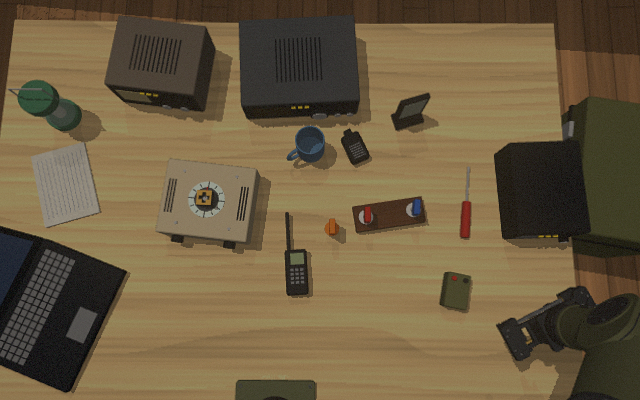

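View pics/side1.png

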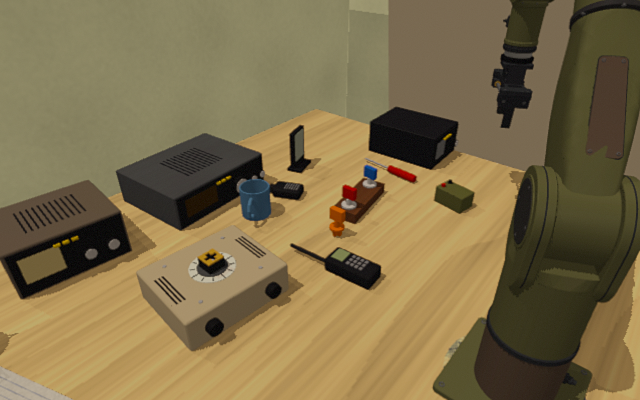

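View pics/crop1.png

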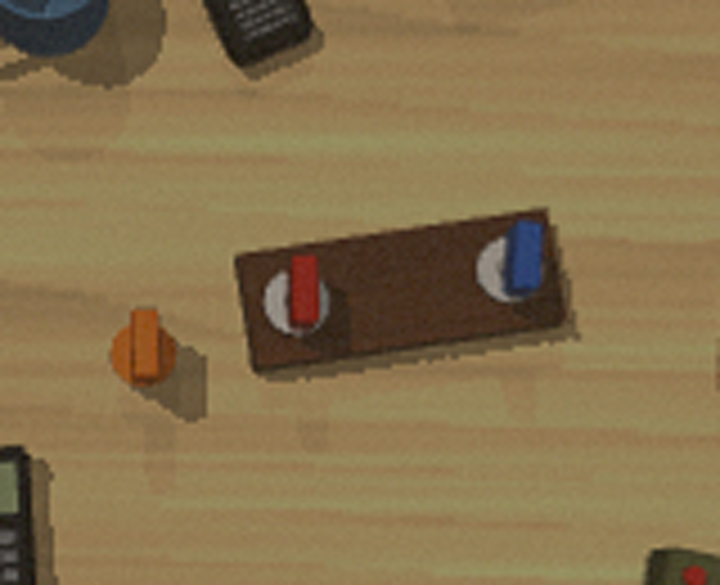

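View pics/crop2.png

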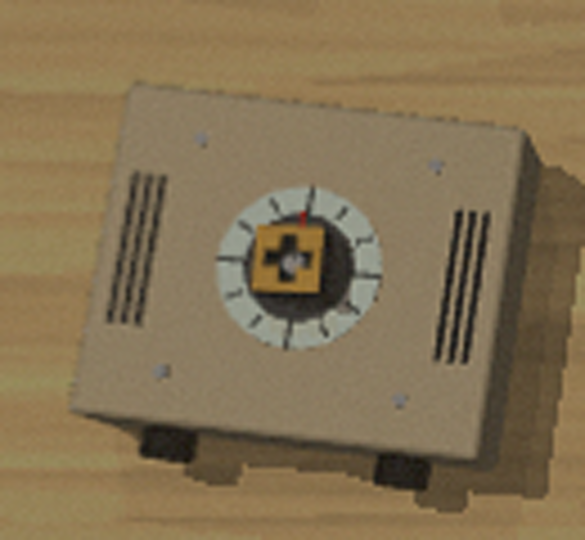

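The top view shows the red key at about (367,215) with its bar nearly along world x. The socket is at about (204,198), and the orange look-alike is at (332,228). Next I'll measure both targets from depth and colour.

```bash
cat > m.py <<'E'
from h import *
def rect(P):
    (c,wh,a)=cv2.minAreaRect((P[:,:2]*1000).astype(np.float32)); return np.round(c,1),np.round(wh,1),round(a,2)
def redkey(s,zlo,zhi,roi=None):
    P,C,u,v=cloud(s); C=C.astype(int)
    m=(C[:,0]>90)&(C[:,1]<0.45*C[:,0])&(C[:,2]<0.45*C[:,0])&(P[:,2]>zlo)&(P[:,2]<zhi)
    if roi is not None: m&=np.hypot(P[:,0]-roi[0],P[:,1]-roi[1])<roi[2]
    return P[m],u[m],v[m]
def brass(s):
    P,C,u,v=cloud(s); C=C.astype(int)
    m=(np.hypot(P[:,0]-.558,P[:,1]-.19)<.04)&(P[:,2]>.095)&(P[:,2]<.112)
    return P[m],C[m],u[m],v[m]
def pca(P):
    Q=P[:,:2]-P[:,:2].mean(0); w,V=np.linalg.eigh(Q.T@Q); a=np.degrees(np.arctan2(V[1,1],V[0,1])); return round((a+90)%180-90,2)
E
python3 - <<'E'
from m import *
for n in ('top','side'):
    s=snapshot(n)
    P,u,v=redkey(s,.04,.12,(.515,-.235,.05))
    print(n,'red',len(P),P.mean(0).round(4),P.min(0).round(4),P.max(0).round(4))
    T=P[P[:,2]>np.percentile(P[:,2],95)-.006]
    print('  top',len(T),T.mean(0).round(4),rect(T),pca(T))
    # pixel-plane version
    t=np.array([pt_plane(s,a,b,.088) for a,b in zip(u,v)])
    if n=='top': print('  plane',t.mean(0),rect(t),pca(t))
    P,C,u,v=brass(s)
    print('  brass',len(P),P.mean(0).round(4),np.median(P[:,2]),rect(P))
    m=(C[:,0]>1.6*C[:,2])&(C[:,0]>80)
    t=np.array([pt_plane(s,a,b,.103) for a,b in zip(u[m],v[m])])
    print('  brass plane',len(t),t.mean(0).round(4),rect(t))
    # tuner top edge
    P,C,u,v=cloud(s); m=(abs(P[:,2]-.075)<.005)&(np.hypot(P[:,0]-.558,P[:,1]-.19)<.2)
    print('  case',rect(P[m]))
    m=(abs(P[:,2]-.03)<.005)&(np.hypot(P[:,0]-.53,P[:,1]+.29)<.11)
    print('  holder',rect(P[m]))
E
```

```text
top red 87 [ 0.5279 -0.2361  0.0874] [ 0.5092 -0.2429  0.0829] [ 0.5466 -0.2293  0.0923]
  top 82 [ 0.5277 -0.2361  0.0877] (array([ 527.9, -236. ]), array([13.6, 37.4]), 89.79) -0.6
  plane [ 0.52780078 -0.23602542  0.088     ] (array([ 527.6, -236.1]), array([12.9, 36.8]), 89.43) -0.05
  brass 179 [0.566  0.1856 0.1019] 0.1021975224567635 (array([566. , 185.8]), array([38.3, 39.4]), 86.82)
  brass plane 156 [0.5663 0.1865 0.103 ] (array([566.4, 185.9]), array([36.6, 38.1]), 0.41)
  case (array([566.1, 186.5]), array([241.4, 199.6]), 83.61)
  holder (array([ 538.9, -299.9]), array([ 70.7, 190.1]), 9.12)
side red 166 [ 0.5232 -0.2297  0.0768] [ 0.5075 -0.2427  0.0567] [ 0.5449 -0.2239  0.092 ]
  top 56 [ 0.5245 -0.2316  0.0882] (array([ 526.4, -233.6]), array([17.5, 37.4]), 87.63) 2.8
  brass 290 [0.5634 0.1891 0.1021] 0.102968524679037 (array([565.7, 187. ]), array([40.6, 42. ]), 88.4)
  brass plane 219 [0.5649 0.1882 0.103 ] (array([565.3, 188. ]), array([40.5, 41.7]), 88.2)
  case (array([565.4, 188.1]), array([239.8, 202.6]), 83.24)
  holder (array([ 538. , -299.6]), array([ 71.8, 195.2]), 8.92)
```

```bash
cat > fit.py <<'E'
from m import *
from scipy.optimize import minimize
def rectify(s,c,h,half=.03,res=.0005):
    n=int(2*half/res); g=(np.arange(n)-n/2+.5)*res
    X,Y=np.meshgrid(c[0]+g,c[1]+g,indexing='ij')
    uv=np.array([proj(s,(x,y,h)) for x,y in zip(X.ravel(),Y.ravel())]).reshape(n,n,2).astype(np.float32)
    return X,Y,cv2.remap(s['img'].astype(np.float32),uv[...,0],uv[...,1],cv2.INTER_CUBIC)
def fit_socket(s,c):
    X,Y,I=rectify(s,c,.103); f=I[...,0]-I[...,2]; f=cv2.GaussianBlur(f,(0,0),1)
    best=None
    for a in np.arange(-45,45,1.):
        for dx in np.arange(-4,4.1,1):
            for dy in np.arange(-4,4.1,1):
                t=np.radians(a); x=X-c[0]-dx/1e3; y=Y-c[1]-dy/1e3
                p=np.cos(t)*x+np.sin(t)*y; q=-np.sin(t)*x+np.cos(t)*y
                ap,aq=abs(p),abs(q)
                M=((ap<.019)&(aq<.019)&~((ap<.014)&(aq<.005))&~((aq<.014)&(ap<.005))).astype(np.float32)
                M=cv2.GaussianBlur(M,(0,0),2)
                r=np.corrcoef(M.ravel(),f.ravel())[0,1]
                if best is None or r>best[0]: best=(r,a,dx,dy)
    return best,I
if __name__=='__main__':
    c=(.566,.187)
    for n in('top','side'):
        s=snapshot(n); b,I=fit_socket(s,c); print(n,b)
        cv2.imwrite(f'pics/rect_{n}.png',cv2.resize(np.clip(I,0,255).astype(np.uint8)[...,::-1],None,fx=3,fy=3))
E
python3 fit.py
```

```text
top (np.float64(0.9676615059047864), np.float64(-2.0), np.float64(1.0), np.float64(-1.0))
side (np.float64(0.8864195641948389), np.float64(-3.0), np.float64(0.0), np.float64(1.0))
```

>>> carry_out --pt "0.03 0.04 0" --pt "0.06 0.08 0" --pt "0.1 0.12 0" --pt "0.13 0.16 0" --pt "0.16 0.2 0" --pt "0.19 0.24 0" --pt "0.22 0.28 -0.01" --pt "0.249 0.323 -0.03" --roll '[-0.06, -0.12, -0.18, -0.24, -0.3, -0.36, -0.42, -0.463]' --gripper 0.6

```text
clock: 1.47
tool_pos: [0.4857, -0.2965, 0.2458]
eef_rot: [1.0, -0.001, 0.001, 0.001]
contact_force: [0.1, 0.2, 0.1]
opening: 0.601
```

>>> carry_out --pt "0.02 0.03 -0.02" --pt "0.042 0.06 -0.04" --pt "0.042 0.06 -0.06" --pt "0.042 0.06 -0.08" --pt "0.042 0.06 -0.08" --pt "0.042 0.06 -0.08" --roll '[0, 0, 0, 0, 0, 0]'

```text
clock: 1.97
tool_pos: [0.5272, -0.2365, 0.1653]
eef_rot: [1.0, -0.002, 0.0, 0.001]
contact_force: [-0.4, -0.7, 0.1]
opening: 0.601
```

```bash
python3 - <<'E'
from m import *
s=snapshot('side'); save(s,'s2.png'); 
cv2.imwrite('pics/s2c.png',cv2.resize(cv2.imread('pics/s2.png')[100:260,270:450],None,fx=4,fy=3.7))
print(status.get_state()['tool_pos'],status.get_state()['eef_rot'])
E
```

```text
[ 0.52776412 -0.23722705  0.16635662] [ 0.99999632 -0.0018964   0.00163411  0.00104864]
```

View pics/s2c.png

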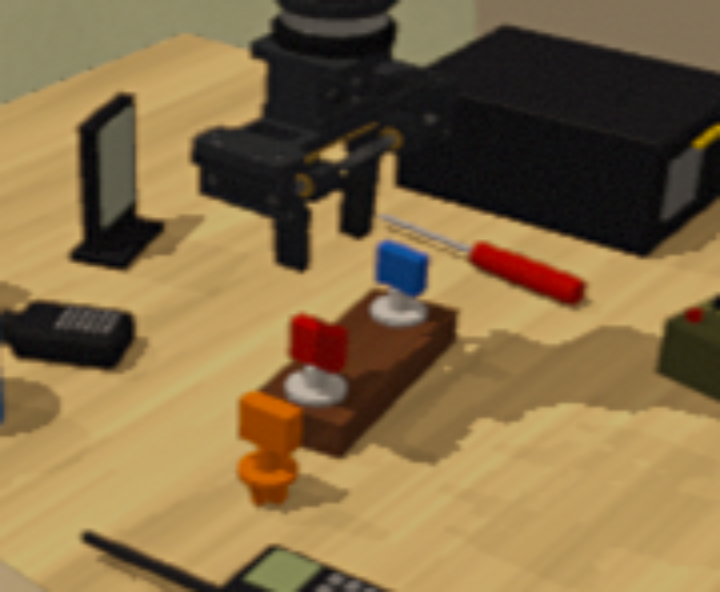

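The gripper is above the red key, which sits at about (316,343) in the crop, with the jaws set across the bar. I'll descend.

>>> carry_out --pt "0 0.001 -0.03" --pt "0 0.001 -0.06" --pt "0 0.001 -0.08" --pt "0 0.001 -0.094" --pt "0 0.001 -0.094" --pt "0 0.001 -0.094" --roll '[0, 0, 0, 0, 0, 0]'

```text
clock: 2.52
tool_pos: [0.5282, -0.2371, 0.0733]
eef_rot: [1.0, -0.002, 0.002, 0.001]
contact_force: [0.2, 0.4, 0.3]
opening: 0.6
```

>>> carry_out --pt "0 0 0" --pt "0 0 0" --pt "0 0 0" --pt "0 0 0" --pt "0 0 0" --pt "0 0 0" --roll '[0, 0, 0, 0, 0, 0]' --gripper 0.0 --grip_force 40

```text
clock: 3.02
tool_pos: [0.5283, -0.237, 0.0737]
eef_rot: [1.0, -0.002, 0.002, 0.001]
contact_force: [-1.0, -1.5, 3.2]
opening: 0.175
```

>>> carry_out --pt "0 0 0.02" --pt "0 0 0.05" --pt "0 0 0.08" --pt "0 0 0.11" --pt "0 0 0.13" --pt "0 0 0.13" --roll '[0, 0, 0, 0, 0, 0]'

```text
clock: 3.52
tool_pos: [0.5306, -0.2381, 0.2079]
eef_rot: [1.0, -0.003, 0.006, 0.003]
contact_force: [0.9, 0.5, -1.4]
opening: 0.175
```

>>> carry_out --pt "0.0 0.04 0" --pt "0.0 0.08 0" --pt "0.01 0.12 0" --pt "0.01 0.16 0" --pt "0.02 0.2 0" --pt "0.02 0.24 0" --pt "0.03 0.28 0" --pt "0.03 0.32 0" --roll '[0, 0, 0, 0, 0, 0, 0, 0]'

```text
clock: 4.18
tool_pos: [0.5612, 0.084, 0.2069]
eef_rot: [1.0, -0.003, 0.006, 0.003]
contact_force: [1.1, -0.4, -1.3]
opening: 0.18
```

```bash
python3 - <<'E'
from m import *
s=snapshot('side'); save(s,'s3.png'); t=snapshot('top'); save(t,'t3.png')
a=cv2.imread('pics/s3.png'); cv2.imwrite('pics/s3c.png',cv2.resize(a[100:330,130:400],None,fx=2.9,fy=2.6))
st=status.get_state(); print(st['tool_pos'],st['eef_rot'],st['contact_force'],st['opening'])
E
```

```text
[0.55964326 0.09257132 0.20648259] [ 9.99975903e-01  4.34429655e-03  5.40160934e-03 -3.78000447e-04] [-1.00537433 -0.60457149 -0.94484311] 0.18066709492922842
```

View pics/s3c.png

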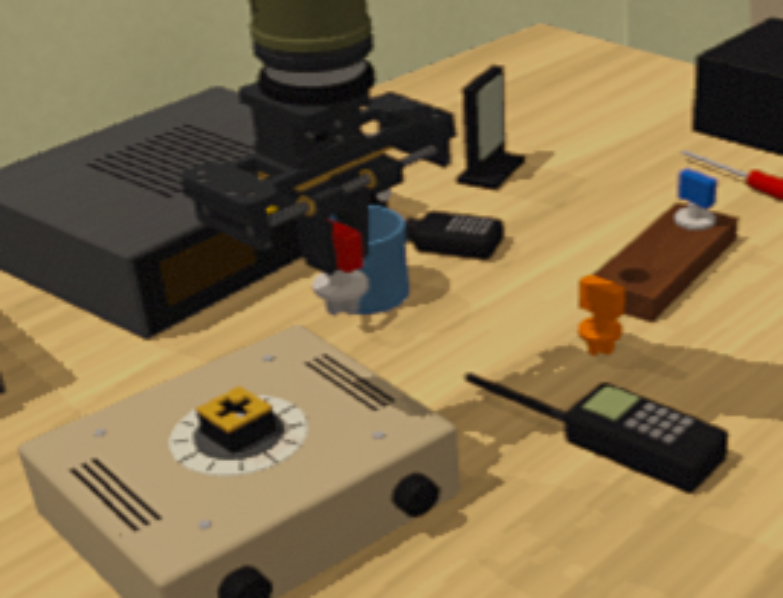

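>>> carry_out --pt "0.002 0.03 0" --pt "0.005 0.06 0" --pt "0.007 0.085 0" --pt "0.007 0.093 -0.01" --pt "0.007 0.093 -0.02" --pt "0.007 0.093 -0.02" --pt "0.007 0.093 -0.02" --roll '[-0.02, -0.04, -0.052, -0.052, -0.052, -0.052, -0.052]'

```text
clock: 4.87
tool_pos: [0.5657, 0.1823, 0.185]
eef_rot: [1.0, -0.023, 0.004, 0.001]
contact_force: [0.5, 0.6, -0.2]
opening: 0.176
```

```bash
python3 - <<'E'
from m import *
st=status.get_state(); print(st['tool_pos'],st['eef_rot'],st['contact_force'],st['opening'])
s=snapshot('side'); save(s,'s4.png'); t=snapshot('top'); save(t,'t4.png')
st=status.get_state(); print(st['tool_pos'],st['eef_rot'],st['contact_force'],st['opening'])
a=cv2.imread('pics/s4.png'); cv2.imwrite('pics/s4c.png',cv2.resize(a[170:300,130:300],None,fx=4.5,fy=4.5,interpolation=cv2.INTER_CUBIC))
a=cv2.imread('pics/t4.png'); cv2.imwrite('pics/t4c.png',cv2.resize(a[140:260,140:270],None,fx=4.5,fy=4.5,interpolation=cv2.INTER_CUBIC))
P,C,u,v=cloud(s)
# collar: grey/white points near TCP below
tz=st['tool_pos']
C=C.astype(int); m=(np.hypot(P[:,0]-tz[0],P[:,1]-tz[1])<.03)&(P[:,2]<tz[2]-.025)&(P[:,2]>.11)
print(m.sum(),P[m].mean(0),P[m].min(0),P[m].max(0))
for k in 'red_key_grip','red_key_foot','socket':
    for im in s,t:
        print(k,[(np.round(r['pixel'],1),round(r['confidence'],2)) for r in tip_of(im,k)[:2]])
z=tz[2]-.0027
print('proj grip,foot,socket',[np.round(proj(s,p),1) for p in ((tz[0],tz[1],z),(tz[0],tz[1],z-.063),(.567,.1855,.103))])
E
```

```text
[0.56570831 0.18233525 0.18495225] [ 0.99972651 -0.02303505  0.00376295  0.00145793] [ 0.53659853  0.60734742 -0.18541549] 0.17626637048840135
[0.56678414 0.18280839 0.18624842] [ 9.99715744e-01 -2.32731352e-02  5.13038069e-03  6.86976205e-04] [ 0.80166318 -0.79862598 -0.45326534] 0.17448594221951097
262 [0.55962541 0.18722363 0.14407299] [0.54540959 0.16390688 0.1226568 ] [0.58364472 0.20291192 0.16079305]
red_key_grip [(array([209.4, 220.3]), 0.77), (array([214.9, 292.6]), 0.75)]
red_key_grip [(array([353.7, 147.8]), 0.62), (array([330.9, 223. ]), 0.52)]
red_key_foot [(array([215. , 250.1]), 0.96), (array([333.4, 235.4]), 0.88)]
red_key_foot [(array([332.8, 230.6]), 0.61)]
socket [(array([209.8, 257.8]), 0.69), (array([212.4, 247.4]), 0.34)]
socket [(array([203.2, 198. ]), 0.79)]
proj grip,foot,socket [array([206.3, 222.5]), array([210.5, 248.1]), array([210.5, 255.6])]
```

View pics/s4c.png

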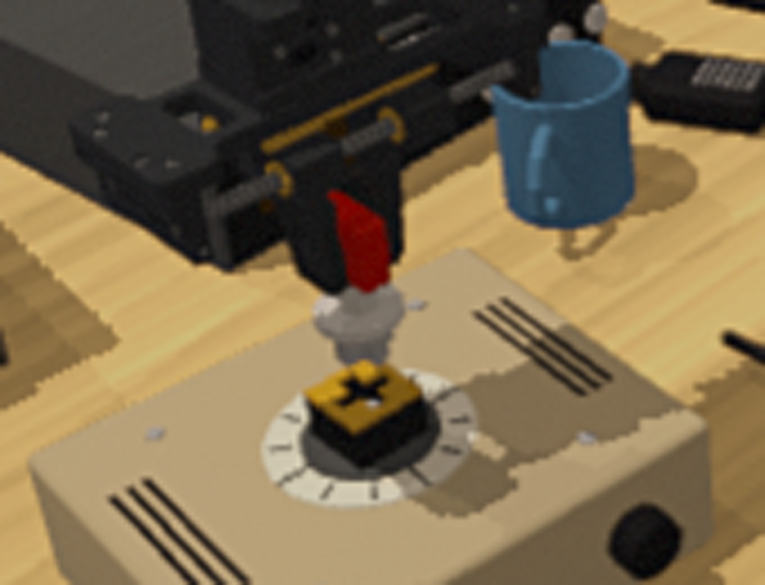

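```bash
python3 - <<'E'
from m import *
s=snapshot('side'); st=status.get_state(); tp=st['tool_pos']; print(tp,st['eef_rot'])
img=s['img'].astype(int); z=s['range_z']
P,C,u,v=cloud(s)
m=(np.hypot(P[:,0]-tp[0],P[:,1]-tp[1])<.035)&(P[:,2]>.112)&(P[:,2]<tp[2]-.024)
mask=np.zeros((400,640),bool); mask[v[m],u[m]]=1
mx=img.max(2);mn=img.min(2)
mask&=(mx>70)&((mx-mn)<40)
k=np.zeros((400,640),np.uint8);k[mask]=255;print(mask.sum())
cv2.imwrite('pics/mask.png',cv2.resize(k[220:260,180:240],None,fx=10,fy=10,interpolation=0))
th=np.linspace(0,2*np.pi,60)
def sil(x,y,zb):
    o=np.zeros((400*4,640*4),np.uint8)
    pts=np.array([proj(s,(x+.02*np.cos(t),y+.02*np.sin(t),zz)) for zz in(zb,zb+.006) for t in th])
    cv2.fillConvexPoly(o,cv2.convexHull((pts*4+1.5).round().astype(np.int32)),1)
    pts=np.array([proj(s,(x+.011*np.cos(t),y+.011*np.sin(t),zz)) for zz in(zb,zb-.022) for t in th])
    cv2.fillConvexPoly(o,cv2.convexHull((pts*4+1.5).round().astype(np.int32)),1)
    return cv2.resize(o.astype(np.float32),(640,400),interpolation=cv2.INTER_AREA)
zb=tp[2]-.0437
res=[]
for dz in(0,):
  for dx in np.arange(-6,6.1,1):
    for dy in np.arange(-6,6.1,1):
        S=sil(tp[0]+dx/1e3,tp[1]+dy/1e3,zb+dz)
        res.append((np.minimum(S,mask).sum()/np.maximum(S,mask).sum(),dx,dy))
res.sort(reverse=True);print([tuple(map(lambda q:round(float(q),3),r)) for r in res[:8]])
E
```

```text
[0.56677524 0.18536835 0.18675792] [ 9.99747061e-01 -2.17772374e-02  5.60935085e-03 -3.17435464e-04]
253
[(0.775, 0.0, 1.0), (0.772, -1.0, 1.0), (0.772, 2.0, 0.0), (0.772, 1.0, 0.0), (0.768, 0.0, 0.0), (0.767, 1.0, 1.0), (0.766, -1.0, 0.0), (0.766, -1.0, 2.0)]
```

View pics/mask.png

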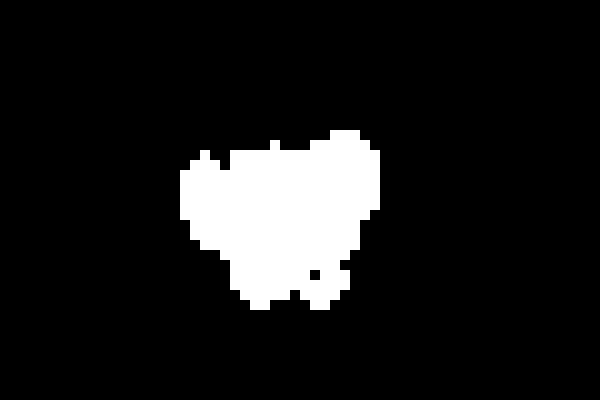

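Key and socket agree to within about 1–2 mm, which the rounded lead-in can take up. I'll lower in small steps and watch the force.

>>> carry_out --pt "0 0.001 -0.006" --pt "0 0.001 -0.012" --pt "0 0.001 -0.016" --pt "0 0.001 -0.018" --pt "0 0.001 -0.02" --pt "0 0.001 -0.022" --pt "0 0.001 -0.024" --pt "0 0.001 -0.024" --roll '[0, 0, 0, 0, 0, 0, 0, 0]'

```text
clock: 5.98
tool_pos: [0.5665, 0.1863, 0.1624]
eef_rot: [1.0, -0.022, 0.005, -0.0]
contact_force: [0.9, -0.5, -1.1]
opening: 0.178
```

>>> carry_out --pt "0 0 -0.002" --pt "0 0 -0.004" --pt "0 0 -0.006" --pt "0 0 -0.008" --pt "0 0 -0.009" --pt "0 0 -0.009" --roll '[0, 0, 0, 0, 0, 0]'

```text
clock: 6.48
tool_pos: [0.5666, 0.1864, 0.1536]
eef_rot: [1.0, -0.022, 0.005, -0.0]
contact_force: [-1.7, 0.6, 4.2]
opening: 0.18
```

```bash
python3 - <<'E'
from m import *
st=status.get_state(); print(st['tool_pos'],st['contact_force'],st['moment'])
s=snapshot('side'); save(s,'s5.png')
a=cv2.imread('pics/s5.png'); cv2.imwrite('pics/s5c.png',cv2.resize(a[190:290,150:270],None,fx=6,fy=6,interpolation=cv2.INTER_CUBIC))
E
```

```text
[0.56662884 0.18637128 0.15356069] [-1.73451884  0.64954643  4.21677571] [0.03481813 0.37119292 0.01986526]
```

View pics/s5c.png

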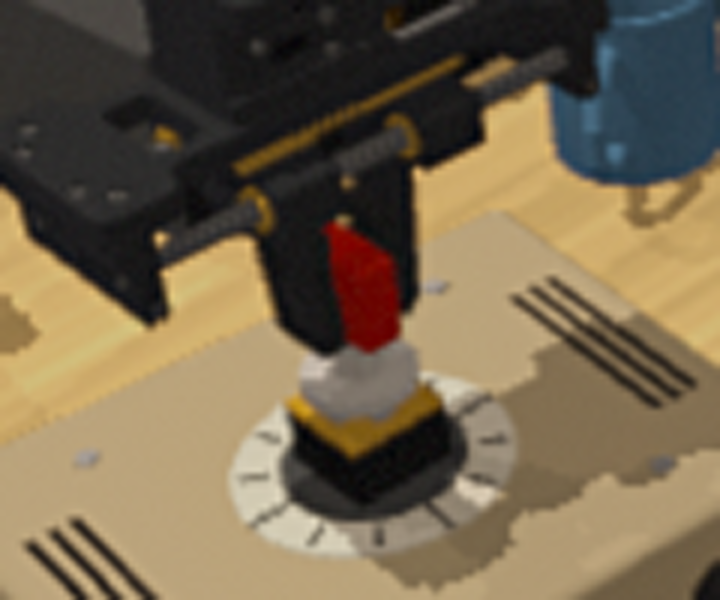

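The foot is in the slot and the plunger is pushing back at about 4–5 N. I'll keep going down to the rim.

>>> carry_out --pt "0 0 -0.002" --pt "0 0 -0.004" --pt "0 0 -0.005" --pt "0 0 -0.006" --pt "0 0 -0.007" --pt "0 0 -0.007" --pt "0 0 -0.007" --roll '[0, 0, 0, 0, 0, 0, 0]'

```text
clock: 7.12
tool_pos: [0.5667, 0.1864, 0.147]
eef_rot: [1.0, -0.022, 0.006, -0.0]
contact_force: [-2.0, -1.0, 5.5]
opening: 0.181
```

>>> carry_out --pt "0 0 -0.001" --pt "0 0 -0.002" --pt "0 0 -0.003" --pt "0 0 -0.003" --pt "0 0 -0.003" --roll '[0, 0, 0, 0, 0]'

```text
clock: 7.53
tool_pos: [0.5668, 0.1864, 0.1465]
eef_rot: [1.0, -0.022, 0.006, -0.001]
contact_force: [-5.3, -1.4, 21.0]
opening: 0.176
```

```bash
python3 - <<'E'
from m import *
for i in range(3):
    s=snapshot('side'); st=status.get_state(); print(st['clock'],st['tool_pos'],st['contact_force'],st['moment'],st['opening'])
save(s,'s6.png'); 
a=cv2.imread('pics/s6.png'); cv2.imwrite('pics/s6c.png',cv2.resize(a[190:290,150:270],None,fx=6,fy=6,interpolation=cv2.INTER_CUBIC))
t=snapshot('top'); save(t,'t6.png')
E
```

```text
7.5833 [0.56685361 0.18639017 0.14654954] [-6.02797952 -1.83850103 21.1020134 ] [-0.26281511  1.40431604  0.0321789 ] 0.17261393745424738
7.6333 [0.56684478 0.18637011 0.14653978] [-6.18824076 -1.62017717 22.07267218] [-0.29450991  1.42530623  0.0289842 ] 0.17929705300916163
7.6833 [0.56684735 0.18636951 0.14654234] [-5.68608504 -1.98413849 21.58958493] [-0.29080817  1.45167765  0.05966897] 0.17788142233028226
```

View pics/s6c.png

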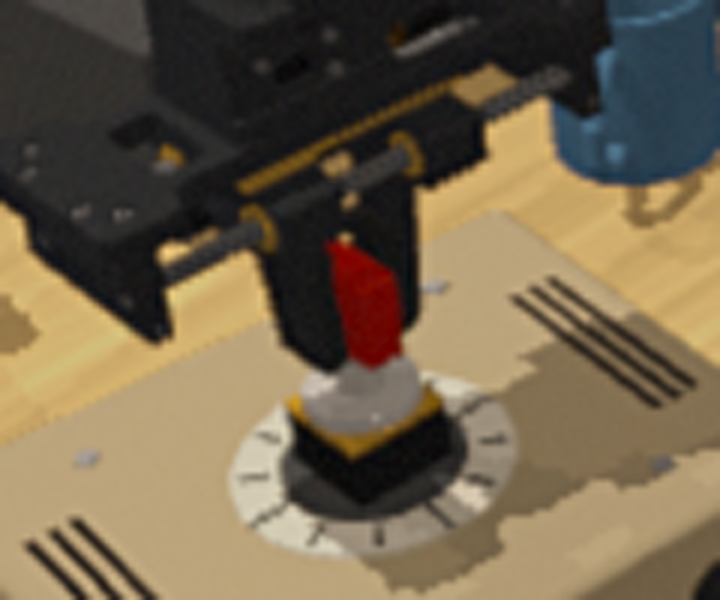

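View pics/s6.png

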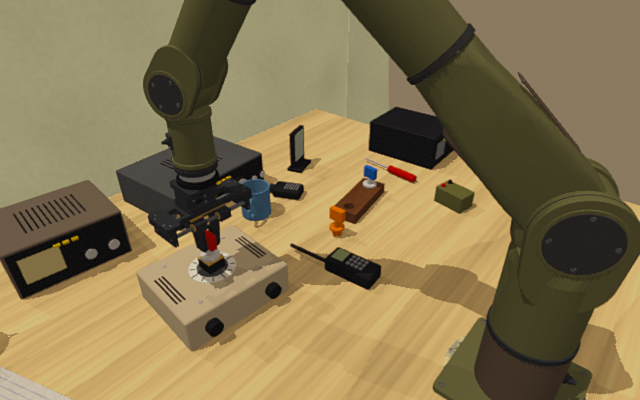

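View pics/t6.png

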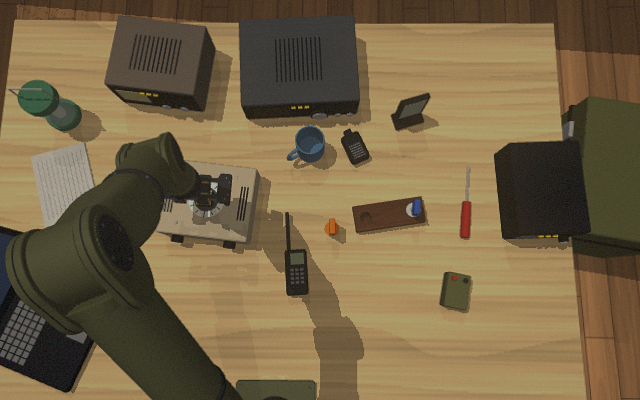

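```bash
python3 - <<'E'
from m import *
s=snapshot('side'); P,C,u,v=cloud(s); C=C.astype(int); mx=C.max(1);mn=C.min(1)
m=(np.hypot(P[:,0]-.5665,P[:,1]-.1865)<.03)&(P[:,2]>.085)&(P[:,2]<.135)
g=m&(mx>70)&(mx-mn<40); b=m&(C[:,0]>1.6*C[:,2])&(C[:,0]>80)&(C[:,1]>.5*C[:,0])
print('grey z',np.percentile(P[g,2],[5,25,50,75,95]).round(4),'brass z',np.percentile(P[b,2],[5,50,95]).round(4))
r=m&(C[:,0]>90)&(C[:,1]<.45*C[:,0]); mr=(np.hypot(P[:,0]-.5665,P[:,1]-.1865)<.03)&(C[:,0]>90)&(C[:,1]<.45*C[:,0])&(C[:,2]<.45*C[:,0])&(P[:,2]>.11)
print('red z',P[mr,2].min(),P[mr,2].max())
# collar silhouette vs height hypothesis
k=np.zeros((400,640),bool);k[v[g],u[g]]=1
th=np.linspace(0,6.283,60)
for dz in np.arange(-2,6.1,1):
    best=(0,)
    for dx in np.arange(-2,2.1,1):
        for dy in np.arange(-2,2.1,1):
            o=np.zeros((1600,2560),np.uint8)
            pts=np.array([proj(s,(.5665+dx/1e3+.02*np.cos(t),.187+dy/1e3+.02*np.sin(t),.103+dz/1e3+q)) for q in(0,.006) for t in th])
            cv2.fillConvexPoly(o,cv2.convexHull((pts*4+1.5).round().astype(np.int32)),1)
            S=cv2.resize(o.astype(np.float32),(640,400),interpolation=cv2.INTER_AREA)
            best=max(best,(round(float(np.minimum(S,k).sum()/np.maximum(S,k).sum()),3),dx,dy))
    print(dz,best)
E
```

```text
grey z [0.1052 0.1087 0.1099 0.1111 0.1201] brass z [0.1009 0.1035 0.1294]
red z 0.1297581590090714 0.16364686282904584
-2.0 (0.724, np.float64(2.0), np.float64(-1.0))
-1.0 (0.73, np.float64(2.0), np.float64(-1.0))
0.0 (0.729, np.float64(1.0), np.float64(-1.0))
1.0 (0.723, np.float64(0.0), np.float64(1.0))
2.0 (0.721, np.float64(-1.0), np.float64(1.0))
3.0 (0.722, np.float64(-2.0), np.float64(1.0))
4.0 (0.713, np.float64(-2.0), np.float64(2.0))
5.0 (0.694, np.float64(-2.0), np.float64(2.0))
6.0 (0.658, np.float64(-2.0), np.float64(2.0))
```

>>> carry_out --pt "0.001 0 -0.003" --pt "0.001 0 -0.0035" --pt "0.001 0 -0.0035" --pt "0.001 0 -0.0035" --pt "0.001 0 -0.0035" --pt "0.001 0 -0.0035" --roll '[0, 0, 0, 0, 0, 0]' --grip_force 55

```text
clock: 8.28
tool_pos: [0.567, 0.1864, 0.1465]
eef_rot: [1.0, -0.022, 0.006, -0.001]
contact_force: [-10.6, -0.8, 30.2]
opening: 0.175
```

>>> carry_out --pt "-0.0005 0 -0.003" --pt "-0.0005 0 -0.003" --pt "-0.0005 0 -0.003" --pt "-0.0005 0 -0.003" --pt "-0.0005 0 -0.003" --pt "-0.0005 0 -0.003" --roll '[0, 0, 0, 0, 0, 0]'

```text
clock: 8.78
tool_pos: [0.5668, 0.1863, 0.1465]
eef_rot: [1.0, -0.022, 0.007, -0.001]
contact_force: [-6.9, -2.5, 24.7]
opening: 0.175
```

```bash
python3 - <<'E'
from m import *
s=snapshot('side'); st=status.get_state(); print(st['clock'],st['tool_pos'],st['contact_force'],st['opening'])
s=snapshot('side'); st=status.get_state(); print(st['clock'],st['tool_pos'],st['contact_force'],st['opening'])
E
```

```text
8.8333 [0.56683751 0.18634589 0.14651558] [-5.71160558 -2.4237027  25.07343013] 0.17805721211194192
8.8833 [0.56684625 0.18634445 0.14652006] [-7.01524907 -2.09583467 25.27408019] 0.17955936961185526
```

The key is stable against a hard stop with a steady 25 N push, so I'm handing in.

```bash
python3 -c "
from plant import finish_job; print(finish_job())"
```

```text
the job is handed in; nothing more can be done
None
```

I took the red-gripped key out of the holder and turned it to the socket's angle, about -2.5°. I then lowered it through the spring until it hit a hard stop, and handed in at about 8.9 s, still gripping at 55 N and pressing down with about 25 N.

**Checks that agreed:**
- The tool stopped at z = 0.1465, against 0.1467 predicted for the collar on the rim. It did not move with 9 N more push.
- Camera depth put the collar's top at about 0.110, against 0.109 expected when seated.
- In the last full pictures the blue key, the orange look-alike and everything else on the table looked untouched.

**Checks that were weak or disagreed:**
- My fit of the collar's outline was too coarse to settle its height to better than a few millimetres.
- About 6–7 N of sideways force and about 0.8° of tool tilt remained, so a gap of about 0.5 mm under one side of the collar is possible.
- The top and side cameras differed by 1–2 mm on the socket's position, but the key still slid in without resistance until it met the spring.

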